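Wedge the spring clip off the red reel's rod

TASK

Take the yellow-handled wedge from its rack, push its blade down between the rod and the back of the brass spring clip on the stand with the red reel, and so force the clip open and right off the rod, leaving it lying flat on top of that stand. Then hang the wedge back in its rack as you found it and let go. Do not touch the clip with the gripper, and leave the clip of the blue reel alone.

Things in the scene. Friction and masses are not known exactly. Their poses are not given: they have to be found in the camera images.
- wedge: Wedge hung upright in a fixed dark wooden rack (top 100 mm high, slot 68 x 38 mm). Origin: under the collar, on the blade's flat face (x = 0, facing +x), mid-width; z up. Metal blade 80 mm down, 24 wide in y; its -x side slopes: 28 mm thick at the collar, 4 at the tip. Collar x -28 to 0, y +-30, z 0 to 8. Yellow handle to grasp: x -26 to -2, y +-16, z 8 to 63. 180 g.
- stand_red: Fixed grey stand with the red reel. Origin: at bench level under its steel rod; z up. Flat top plate at z 90 mm, x -84 to 20, y +-45; the rod, 12 mm across, rises to z 106. Reel (64 mm across, top z 74) at x 60. Beside the rod the plate has a slot for the blade, x -68 to -6, y +-18, clear down to z 10. Insert the blade there with its flat face towards the rod (+x), its slope to the clip's back.
- clip_red: Loose oiled brass U-shaped spring clip, 8 mm high, flat on the plate. Origin: its underside, on the rod's axis; axes as the stand's. Back bar, 56 mm in y, inner face at x -26: a 20 mm gap to the rod. Sprung legs at y +-24 have lips gripping the rod's +x side. Off once pushed 15 mm to -x (10 to 20 N): blade down 8 mm from the rod till the collar is 15 mm over the plate, then draw it 12 mm to -x.
- clip_blue: The same kind of brass clip on the like stand with the blue reel: a bystander, to be left as it is. Origin and axes as for the other clip.
Mind the look-alikes: they are no part of the job. There is more than one size of the wedge; the job needs the largest. Leave any pink look-alike of the clip_red alone.

How it is judged (in metres and radians):
On the way, in this order (a step that is already met when the one before it is completed fails the run):
1. the blade is in the gap between the red reel's rod and the back of its clip, which is still on (z of wedge in the frame of stand_red below 0.16 m and x of wedge in the frame of stand_red between -0.024 and 0 m and y of wedge in the frame of stand_red between -0.02 and 0.02 m and x of clip_red in the frame of stand_red above -0.012 m).
2. the clip is off the rod, pushed by the wedge still in the slot (x of clip_red in the frame of stand_red below -0.0145 m and z of wedge in the frame of stand_red below 0.17 m).
At the end, for the whole second after the job is handed in: The red reel's clip is off the rod (at least 14.5 mm towards the stand's -x) and lies flat and still on the stand's plate (height within 5 mm, tilt under 10 degrees); the wedge hangs upright and still in its rack within 30 mm of where it began, released (x of clip_red in the frame of stand_red below -0.0145 m and z of clip_red in the frame of stand_red between 0.085 and 0.095 m and angle between each of clip_red, wedge's own z axis and vertical below 0.17 rad and linear speed of each of clip_red, wedge below 0.02 m/s and distance of wedge from where it was at the start of the episode below 0.03 m); the robot touches nothing.
It fails at once if the gripper pushes on the red reel's clip (contact force between the fingers and clip_red above 2 N).
It fails at once if the blue reel's clip is shifted by more than 8 mm (distance of clip_blue from where it was at the start of the episode above 0.008 m).
It also fails if it takes over 50 s, if anything falls off the work surface, if the arm or the gripper's body presses on something with over 40 N, if the wrist force passes 120 N, or if a joint passes its speed limit or range.

ROBOT

A 6-joint arm with a two-finger parallel gripper is mounted at the origin on the work surface. World frame = base frame: x ahead of the robot, y to its left, z up, the work surface at z = 0. Lengths are in m, angles in degrees, forces in N, time in s.
With the tool pointing down it reaches from about 0.4 to 0.825 m from the base axis. Payload 7 kg.
Tool frame: the origin (TCP) lies midway between the tips of the shut fingers; the grasp point (between the pads) lies 19 mm behind it; z points along the fingers, y is the line along which they close (so a half turn about z gives the same grasp; the last joint's range is limited). The gripper opens to 88 mm and grips with 3 to 60 N. Pads are 19 mm wide; open, the fingers measure 130 mm over their backs; the gripper's body (78 mm by 193 mm) begins 47 mm behind the grasp point.
Start: joints at [-58.207, 20.546, 0.682, 0, -70.136, -16.507], TCP at [0.178, -0.651, 0.227] pointing down, gripper open.
Joint ranges: [-176.03, 176.03], [-82.01, 121.73], [-58.28, 71.71], [-173.87, 95.51], [-174.79, -0.11], [-173.66, 173.66]. Speed limits (degrees/s): [136.94, 136.94, 172.46, 180, 180, 180].

INTERFACE

Orientations are given as [roll, pitch, yaw] about the fixed x, y, z axes, in that order (R = Rz(yaw) Ry(pitch) Rx(roll)).
In Python, from plant import telemetry, viewer, workorder gives the robot as it stands. The module is installed in compiled form; this text tells all that it offers.
- The arm moves only by the tool carry_out, never from a script. Its argument "rows" is a list of rows, each a list of 6 numbers: the shift along the tool's x, y, z in m, then the turn, a rotation vector about the tool's x, y, z in rad. In form: [[tx, ty, tz, ax, ay, az], ...]. A call has 1 to 8 rows; each row is the pose to reach, as a shift and turn from the pose commanded when the call began, along the tool's axes at that moment; what a row does not reach only later rows make up. A row lasts 1/8 s, in which the tool goes at most 62.5 mm and 10.7 degrees, less where a joint would pass 70% of its speed; a pose out of reach is approached as far as the arm can. A call with a gripper value outside its range is refused whole. "grip" is the gripper's target within -1 to 1 (fully open at 1, half-way at 0, shut at -1), set as the call begins (left out, the last holds). The fingers move at their own pace and stop on an object; the grip force is fixed at half the most. Time passes only in rows, so rows that repeat a pose let the fingers close. It gives the time, the measured TCP pose, the force, the opening and the grip force at its end, in the units of the state.
- telemetry.get_obs(): the state, without advancing time (a new reading comes with each control period).
- viewer.snapshot(name): name is "scene" or "top" or "wrist"; returns the picture (400x640x3 uint8, red, green, blue); there is no depth.
- viewer.camera_info(name): a dict with "intrinsics" (3x3 intrinsics, pixels), "extrinsics" (4x4, takes a point from camera to world coordinates); the wrist camera has in their place "tool_from_camera" (4x4, takes a point from camera to tool coordinates, whose origin is the TCP and whose axes are the flange's). Camera axes: x right, y down, z forward; pixel columns grow to the right and rows downward; lengths in m; the calibration is good to about 2 mm. The wrist camera is an equidistant fisheye: a pixel r from the principal point sees the ray r / f radians off the axis. A picture is of the moment at which its call begins: read the wrist's pose just before it. camera_info takes no time and is no camera call.
- workorder.close_job(): hands the job in; it is judged then, once.
The state is a dict: "clock": time; "joint_pos": joint angles; "qvel": joint speeds; "tau": joint torques, N m; "tool_pos": TCP position; "orientation": TCP orientation; "force": force on the tool from outside, world axes, zero at the start; "moment": the same for the moment, N m; "opening": finger opening in m; "gripper_force": force on a finger pad.
Only numpy, scipy, OpenCV 4.12 (cv2) and the standard library are available. Lean on these libraries where they do the work, as an engineer would, in place of code of your own. Each camera call takes 0.05 s, during which the arm holds its last target. There are 200 camera calls.

## Working session

There is one attempt and no reset: what is moved stays moved. The work goes in short steps, Python scripts to look and compute and a tool call to move; the robot and the scene stay as the last step left them, time stands still between calls to the robot, and variables do not carry over. Pictures are saved under pics/ and viewed, at most 10 in all, crops included, and the job is handed in when it is done.

Besides the shell and the picture viewer there is one more tool, called after "Request:" by a JSON object that holds its "api" and its "payload", one argument or row to a line. carry_out: Moves the arm, as the interface text tells. Its arguments: {"type":"object","properties":{"rows":{"type":"array"},"grip":{"type":"number"}},"required":["rows"]}

```bash
mkdir -p pics
python3 - <<'E'
from plant import telemetry, viewer
import cv2,numpy as np
o=telemetry.get_obs();print(o)
for n in("scene","top"):
    p=viewer.snapshot(n);np.save(n+"0.npy",p);cv2.imwrite(f"pics/{n}0.png",p[:,:,::-1])
    c=viewer.camera_info(n);print(n,np.round(c["intrinsics"],1).tolist(),np.round(c["extrinsics"],3).tolist())
print(viewer.camera_info("wrist"))
E
```

```text
{'clock': 0.0, 'joint_pos': array([-5.82064696e+01,  2.05908997e+01,  6.34518306e-01, -2.02968200e-02,
       -7.01346121e+01, -1.65065772e+01]), 'qvel': array([-0.02900385,  0.08418943,  0.12982165,  0.10918138, -0.05058892,
       -0.0231983 ]), 'tau': array([-1.43106317e-03, -5.82722855e+01,  2.93056816e+01,  6.99755833e+00,
        6.80639219e-03, -8.02030740e-05]), 'tool_pos': array([ 0.17781544, -0.65066389,  0.22563382]), 'orientation': array([ 1.79907335e+02, -7.56208190e-03, -1.64719953e+02]), 'force': array([-0.89749677, -0.11872067, -0.22713489]), 'moment': array([0.03366681, 0.01927925, 0.00576635]), 'gripper_force': 0.0, 'opening': 0.08764829316650283}
scene [[392.3, 0.0, 317.2], [0.0, 392.3, 198.7], [0.0, 0.0, 1.0]] [[-0.739, 0.568, -0.362, 0.926], [0.674, 0.631, -0.385, 0.235], [0.01, -0.528, -0.849, 0.743], [0.0, 0.0, 0.0, 1.0]]
top [[377.1, 0.0, 312.5], [0.0, 377.1, 198.4], [0.0, 0.0, 1.0]] [[0.03, -0.978, 0.205, 0.479], [-1.0, -0.029, 0.006, -0.056], [0.0, -0.205, -0.979, 0.889], [0.0, 0.0, 0.0, 1.0]]
{'intrinsics': array([[309.70691629,   0.        , 317.59436363],
       [  0.        , 309.70691629, 199.83672282],
       [  0.        ,   0.        ,   1.        ]]), 'tool_from_camera': array([[-4.50963252e-04, -9.53333921e-01, -3.01917590e-01,
         8.05782858e-02],
       [ 9.99999823e-01, -3.13070957e-04, -5.05111378e-04,
         1.29832817e-03],
       [ 3.87018182e-04, -3.01917764e-01,  9.53333894e-01,
        -1.58833676e-01],
       [ 0.00000000e+00,  0.00000000e+00,  0.00000000e+00,
         1.00000000e+00]])}
```

View pics/top0.png

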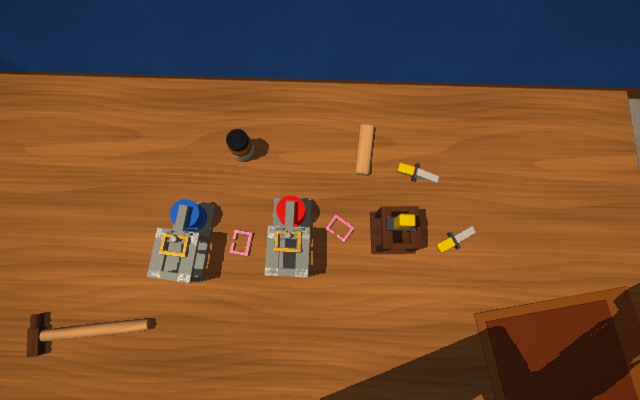

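View pics/scene0.png

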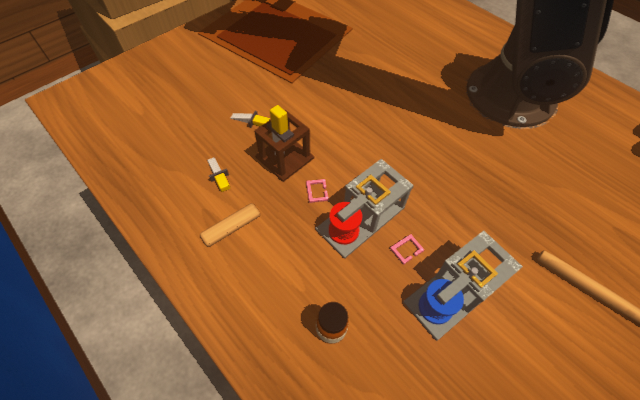

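Candidates for the wedge in the top view: the upright one in the rack (407,220), and two small ones lying on the bench at (417,172) and (457,240). The one in the rack is the largest and is hung. Clips: brass on the red stand (288,241), brass on the blue stand (174,245), and pink look-alikes at (340,228) and (241,243). I'll confirm with one enlarged crop.

```bash
cat > h.py <<'E'
import numpy as np,cv2
from plant import viewer
def ray(n,uv):
    c=viewer.camera_info(n);K=c["intrinsics"];E=c["extrinsics"]
    d=E[:3,:3]@np.linalg.solve(K,[uv[0],uv[1],1]);return E[:3,3],d
def plane(n,uv,z):
    o,d=ray(n,uv);return o+d*(z-o[2])/d[2]
def tri(a,b):
    (o1,d1),(o2,d2)=ray("top",a),ray("scene",b)
    s=np.linalg.lstsq(np.c_[d1,-d2],o2-o1,rcond=None)[0]
    p,q=o1+s[0]*d1,o2+s[1]*d2;return (p+q)/2,np.linalg.norm(p-q)
def proj(n,p):
    c=viewer.camera_info(n);q=np.linalg.inv(c["extrinsics"])@np.r_[p,1];r=c["intrinsics"]@q[:3];return r[:2]/r[2]
E
python3 - <<'E'
from h import *
t=np.load("top0.npy");s=np.load("scene0.npy")
R=lambda im,x,y,w,h:cv2.resize(im[y:y+h,x:x+w],(400,300),interpolation=cv2.INTER_CUBIC)
m=np.vstack([np.hstack([R(t,365,190,80,60*1),R(t,250,190,80,60)]),np.hstack([R(s,245,95,80,60),R(s,325,155,100,75)])])
# second row: top plate corners need more rows
cv2.imwrite("pics/crop.png",m[:,:,::-1])
for n,im in(("top",t),("scene",s)):
    h=cv2.cvtColor(im,cv2.COLOR_RGB2HSV)
    for nm,lo,hi in(("yellow",(25,180,60),(33,255,255)),("brass",(15,120,120),(25,255,255)),("red",(0,230,120),(2,255,255))):
        k=cv2.inRange(h,lo,hi)
        N,_,st,c=cv2.connectedComponentsWithStats(k)
        print(n,nm,[(st[i].tolist(),c[i].round(1).tolist()) for i in range(1,N) if 20<st[i][4]<3000][:12])
E
```

```text
top yellow [([401, 219, 6, 5, 21], [402.9, 221.5])]
top brass [([355, 124, 19, 51, 589], [364.1, 148.7]), ([396, 162, 19, 15, 194], [405.4, 168.8]), ([394, 214, 21, 15, 243], [404.2, 220.1]), ([274, 231, 27, 21, 254], [287.2, 242.4]), ([159, 234, 30, 23, 256], [173.2, 246.1]), ([435, 237, 20, 16, 204], [444.8, 244.7]), ([40, 320, 108, 21, 878], [93.1, 330.2])]
top red [([277, 196, 28, 27, 294], [290.3, 207.3])]
scene yellow [([271, 106, 15, 11, 83], [278.3, 110.9]), ([254, 115, 15, 8, 72], [260.3, 118.7]), ([216, 174, 12, 14, 104], [221.8, 180.5])]
scene brass [([97, 0, 97, 51, 1780], [145.5, 21.3]), ([192, 0, 35, 17, 330], [206.1, 5.6]), ([252, 105, 36, 29, 457], [273.8, 118.1]), ([214, 173, 17, 20, 187], [222.2, 182.0]), ([356, 175, 35, 30, 305], [373.7, 188.7]), ([200, 204, 59, 41, 898], [229.5, 224.0]), ([458, 250, 40, 38, 410], [478.4, 267.8]), ([541, 251, 99, 68, 974], [591.8, 283.8])]
scene red [([330, 202, 32, 41, 511], [346.3, 222.4])]
```

View pics/crop.png

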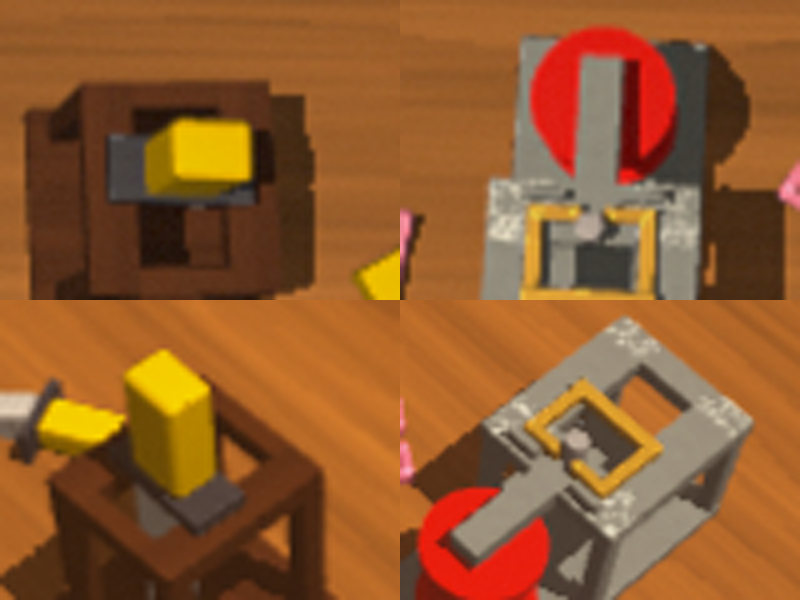

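The crop confirms it: the yellow handle stands upright in the rack (top face about (400–415, 214–226) in the top view), and the brass U-clip on the red stand has its mouth and rod at (288,234) with its back towards row 250. Next I need its position and which way the flat face points.

Run:
```python
from h import *
t=np.load("top0.npy");s=np.load("scene0.npy")
f=lambda x,y:(365+x/5-.4,190+y/5-.4)
P=[plane("top",f(*c),.163)for c in((178,118),(252,120),(250,182),(180,180))]
P=np.array(P);print("handle",P.mean(0),np.linalg.norm(P-np.roll(P,-1,0),axis=1))
d=P[0]-P[1]+P[3]-P[2];print("ydir ang",np.degrees(np.arctan2(d[1],d[0])))
print("tri top corner TR/near",tri(f(178,118),(245+162/5,95+50/5)),)
r=(250+(590-400)/5-.4,190+222/5-.4);print("rod",plane("top",r,.106),tri(r,(325+176/4,155+138/4)))
h=cv2.cvtColor(t,cv2.COLOR_RGB2HSV)
k=cv2.inRange(h,(15,120,120),(25,255,255));k[:225]=0;k[256:]=0;k[:,:268]=0;k[:,306:]=0
pts=cv2.findNonZero(k)[:,0]
w=np.array([plane("top",p,.098)[:2] for p in pts],np.float32);print("clip",cv2.minAreaRect(w))
# both hypotheses for tip, scene pixels
c=P.mean(0)
for sg in(1,-1):
  print(sg,[proj("scene",[c[0]+sg*(14-e),c0,z]).round() for sg in [sg*.001] for c0 in [c[1]] for e in(0,4,28) for z in(.02,.1)])
im=np.hstack([cv2.resize(s[90:190,240:330],(540,600),interpolation=cv2.INTER_CUBIC)])
im=np.clip(im.astype(float)*1.8,0,255).astype(np.uint8)
cv2.imwrite("pics/rack.png",im[:,:,::-1])
```

```text
handle [ 0.5948968  -0.23810419  0.163     ] [0.02886509 0.0244496  0.0271186  0.0243696 ]
ydir ang 90.11508880065756
tri top corner TR/near (array([ 0.6037479 , -0.21948472,  0.19451249]), np.float64(0.006926169903144604))
rod [ 0.56610654 -0.0020395   0.106     ] (array([ 0.56582743, -0.00184954,  0.10699715]), np.float64(0.0006178349787804711))
clip ((0.5523959994316101, -0.0010466594249010086), (0.04181525483727455, 0.05438385158777237), 1.7218879461288452)
1 [array([278., 157.]), array([275., 134.]), array([279., 156.]), array([276., 133.]), array([287., 151.]), array([285., 128.])]
-1 [array([287., 151.]), array([285., 128.]), array([286., 152.]), array([284., 129.]), array([278., 157.]), array([275., 134.])]
```

View pics/rack.png

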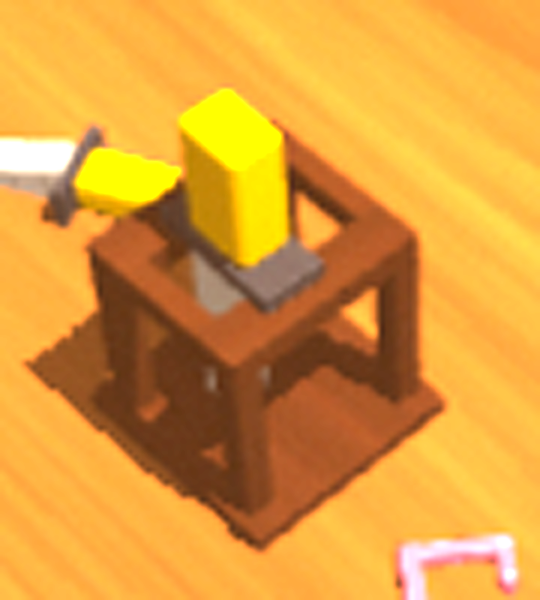

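The blade's visible edges are at (275,153) and (284,153) in the scene view. That matches the tip being on the +x side, so the flat face looks along world +x, as the stand requires. The wedge origin is about (0.609, -0.238, 0.10) and the rod about (0.566, -0.002). I'll grasp with the fingers closing along world x (yaw -90).

Request:
{"api": "carry_out", "payload": {
  "rows": [
    [-0.05,0.029,-0.01,0,0,-0.163],
    [-0.1,0.058,-0.02,0,0,-0.326],
    [-0.155,0.087,-0.03,0,0,-0.489],
    [-0.21,0.118,-0.04,0,0,-0.652],
    [-0.265,0.15,-0.04,0,0,-0.815],
    [-0.32,0.18,-0.04,0,0,-0.978],
    [-0.375,0.21,-0.04,0,0,-1.141],
    [-0.43,0.24,-0.04,0,0,-1.304]
  ],
  "grip": 1
}}

```text
clock: 1.1
tool_pos: [0.528, -0.3069, 0.2664]
orientation: [180.0, 0.0, -89.7]
force: [-0.2, -1.2, 0.4]
opening: 0.0874
gripper_force: 0.0
```

Request:
{"api": "carry_out", "payload": {
  "rows": [
    [-0.03,-0.03,0,0,0,0],
    [-0.055,-0.053,0,0,0,0],
    [-0.068,-0.066,0,0,0,0],
    [-0.069,-0.067,0,0,0,0],
    [-0.069,-0.067,0,0,0,0]
  ]
}}

```text
clock: 1.72
tool_pos: [0.5934, -0.2401, 0.2664]
orientation: [180.0, 0.0, -90.0]
force: [0.2, -0.7, 1.1]
opening: 0.0873
gripper_force: 0.0
```

```bash
cat >> h.py <<'E'
from scipy.spatial.transform import Rotation as Ro
from plant import telemetry
def wsnap(name):
    o=telemetry.get_obs();im=viewer.snapshot("wrist");np.savez(name,im=im,p=o["tool_pos"],e=o["orientation"])
    cv2.imwrite(f"pics/{name}.png",im[:,:,::-1]);print(o["tool_pos"].round(4),o["orientation"].round(2));return im
def wplane(name,uv,z):
    d=np.load(name+".npz");c=viewer.camera_info("wrist");K=c["intrinsics"]
    T=np.eye(4);T[:3,:3]=Ro.from_euler("xyz",d["e"],degrees=True).as_matrix();T[:3,3]=d["p"];T=T@c["tool_from_camera"]
    x=np.array([uv[0]-K[0,2],uv[1]-K[1,2]])/K[0,0];r=np.hypot(*x)
    v=np.r_[x/r*np.sin(r),np.cos(r)] if r>0 else np.array([0,0,1.])
    v=T[:3,:3]@v;return T[:3,3]+v*(z-T[2,3])/v[2]
E
python3 -c "
from h import *
wsnap('w1')"
```

```text
[ 0.5934 -0.2401  0.2664] [179.97   0.   -90.02]
```

View pics/w1.png

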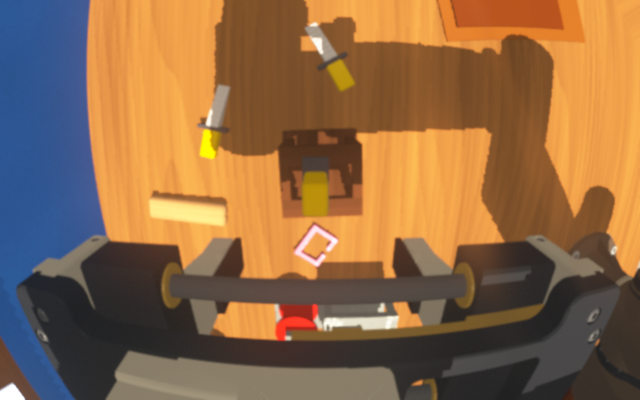

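Run:
```python
from h import *
im=np.load("w1.npz")["im"]
h=cv2.cvtColor(im,cv2.COLOR_RGB2HSV);k=cv2.inRange(h,(22,150,40),(34,255,255));k[:140]=0;k[230:]=0;k[:,:290]=0;k[:,345:]=0
for y in range(164,220,4):
    x=np.flatnonzero(k[y]);print(y,(x.min(),x.max(),im[y,316].tolist()) if len(x) else None)
for uv in((303,214),(328,214),(304,186),(328,186)):print(uv,wplane("w1",uv,.163))
c=viewer.camera_info
# rack top corners z=.1
for uv in((280,145),(362,145),(283,217),(361,214)):print(uv,wplane("w1",uv,.1))
cv2.imwrite("pics/w1c.png",cv2.resize(im[120:360,250:430],(600,800)[:2][::1] if 0 else (450,600),interpolation=cv2.INTER_CUBIC)[:,:,::-1])
```

```text
164 None
168 None
172 (np.int64(308), np.int64(322), [138, 107, 28])
176 (np.int64(305), np.int64(325), [157, 121, 12])
180 (np.int64(304), np.int64(326), [158, 121, 11])
184 (np.int64(303), np.int64(326), [174, 134, 12])
188 (np.int64(303), np.int64(326), [186, 144, 6])
192 (np.int64(303), np.int64(326), [187, 144, 12])
196 (np.int64(303), np.int64(326), [188, 143, 9])
200 (np.int64(303), np.int64(326), [188, 144, 12])
204 (np.int64(303), np.int64(326), [187, 143, 12])
208 (np.int64(304), np.int64(326), [187, 144, 14])
212 (np.int64(304), np.int64(325), [188, 143, 15])
216 None
(303, 214) [ 0.60778123 -0.22423469  0.163     ]
(328, 214) [ 0.58522611 -0.22422235  0.163     ]
(304, 186) [ 0.60650896 -0.25035858  0.163     ]
(328, 186) [ 0.58546837 -0.25033855  0.163     ]
(280, 145) [ 0.63437496 -0.27863328  0.1       ]
(362, 145) [ 0.5474932  -0.27867572  0.1       ]
(283, 217) [ 0.63363712 -0.19747974  0.1       ]
(361, 214) [ 0.54578629 -0.20097469  0.1       ]
```

View pics/w1c.png

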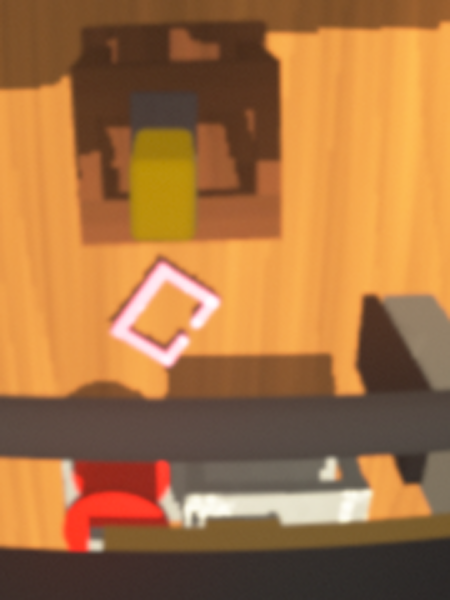

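The handle top is centred at about (0.596, -0.239), is 22–24 mm wide in x and lies square to the axes, so I'm descending to grasp it.

Request:
{"api": "carry_out", "payload": {
  "rows": [
    [-0.001,-0.003,0.03,0,0,0],
    [-0.001,-0.003,0.07,0,0,0],
    [-0.001,-0.003,0.11,0,0,0],
    [-0.001,-0.003,0.135,0,0,0],
    [-0.001,-0.003,0.147,0,0,0],
    [-0.001,-0.003,0.147,0,0,0],
    [-0.001,-0.003,0.147,0,0,0]
  ]
}}

```text
clock: 2.65
tool_pos: [0.5977, -0.239, 0.121]
orientation: [-179.9, -0.0, -90.0]
force: [0.1, -0.3, 0.5]
opening: 0.0875
gripper_force: 0.0
```

Request:
{"api": "carry_out", "payload": {
  "rows": [
    [0,0,0,0,0,0],
    [0,0,0,0,0,0],
    [0,0,0,0,0,0],
    [0,0,0,0,0,0],
    [0,0,0,0,0,0],
    [0,0,0,0,0,0],
    [0,0,0,0,0,0],
    [0,0,0,0,0,0]
  ],
  "grip": -1
}}

```text
clock: 3.65
tool_pos: [0.5968, -0.2386, 0.1195]
orientation: [180.0, 0.0, -90.0]
force: [-0.9, -0.4, 0.0]
opening: 0.0237
gripper_force: 30.0
```

The wedge is gripped (opening 23.7 mm). With a centred grasp its origin is at TCP x+0.014 and z-0.0195. I'll lift it, then move beside the red stand for a close look.

Request:
{"api": "carry_out", "payload": {
  "rows": [
    [0,0,-0.008,0,0,0],
    [0,0,-0.025,0,0,0],
    [0,0,-0.05,0,0,0],
    [0,0,-0.08,0,0,0],
    [0,0,-0.105,0,0,0],
    [0,0,-0.12,0,0,0],
    [0,0,-0.125,0,0,0],
    [0,0,-0.125,0,0,0]
  ]
}}

```text
clock: 4.65
tool_pos: [0.5968, -0.2385, 0.2443]
orientation: [180.0, 0.0, -90.0]
force: [-0.4, 0.1, -2.0]
opening: 0.0238
gripper_force: 30.0
```

Request:
{"api": "carry_out", "payload": {
  "rows": [
    [-0.015,0.008,0,0,0,0],
    [-0.045,0.022,0,0,0,0],
    [-0.085,0.042,0,0,0,0],
    [-0.13,0.064,0,0,0,0],
    [-0.175,0.085,0,0,0,0],
    [-0.205,0.1,0,0,0,0],
    [-0.22,0.107,0,0,0,0],
    [-0.22,0.107,0,0,0,0]
  ]
}}

```text
clock: 5.65
tool_pos: [0.4894, -0.0178, 0.2444]
orientation: [180.0, 0.0, -89.9]
force: [0.2, -0.3, -0.8]
opening: 0.0239
gripper_force: 30.0
```

Request:
{"api": "carry_out", "payload": {
  "rows": [
    [0,0,0,0,0,0],
    [0,0,0,0,0,0]
  ]
}}

```text
clock: 5.9
tool_pos: [0.4902, -0.0193, 0.2442]
orientation: [180.0, -0.0, -90.1]
force: [-0.1, -0.2, -1.5]
opening: 0.0241
gripper_force: 30.0
```

```bash
python3 -c "
from h import *
im=wsnap('w2');print(telemetry.get_obs()['opening'])
s=viewer.snapshot('scene');t=viewer.snapshot('top');np.save('t2.npy',t);np.save('s2.npy',s)
a=cv2.resize(im[100:300,150:350],(600,600),interpolation=cv2.INTER_CUBIC)
cv2.imwrite('pics/w2c.png',a[:,:,::-1])"
```

```text
[ 0.4902 -0.0193  0.2442] [ 1.7997e+02 -2.0000e-02 -9.0070e+01]
0.023910480370855525
```

View pics/w2c.png

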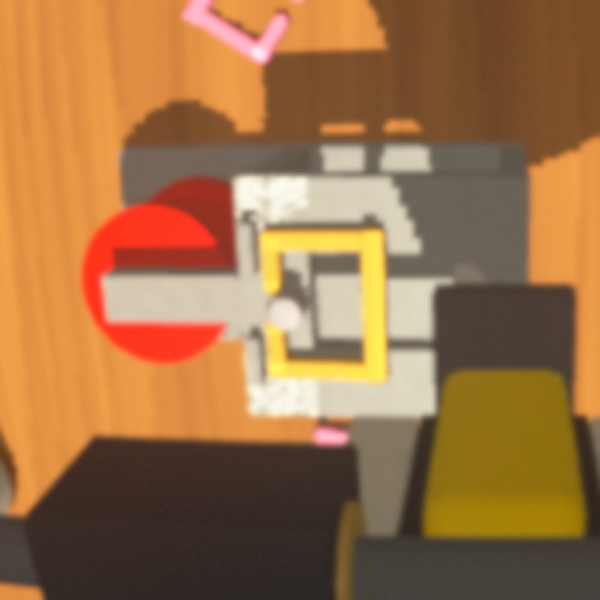

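The crop shows the red stand's rod tip at about (245,204), the clip back's inner edge from (270.5,182.5) to (271,220.5), and the back's outer corners at (278,176) and (278.5,227).

Run:
```python
from h import *
g=lambda x,y:(150+x/3-.33,100+y/3-.33)
for n,c,z in(("rod",(286,313),.106),("backout-",(385,230),.098),("backout+",(387,381),.098),("in-",(362,248),.098),("in+",(364,362),.098),("lip-",(260,232),.098),("lip+",(270,378),.098),("plate-x-y",(528,177),.09),("plate +x-y",(234,178),.09),("plate+x+y",(247,415),.09)):
    print(n,wplane("w2",g(*c),z).round(4))
```

```text
rod [ 0.5661 -0.0015  0.106 ]
backout- [ 0.5315 -0.0285  0.098 ]
backout+ [0.5331 0.0267 0.098 ]
in- [ 0.5397 -0.0222  0.098 ]
in+ [0.541  0.0194 0.098 ]
lip- [ 0.5754 -0.0283  0.098 ]
lip+ [0.5761 0.0259 0.098 ]
plate-x-y [ 0.483 -0.045  0.09 ]
plate +x-y [ 0.5859 -0.0461  0.09  ]
plate+x+y [0.589  0.0446 0.09  ]
```

Everything fits: clip width 55, plate width 91, rod-to-back distance 26 mm, and stand yaw about -1.5°. The insertion TCP is (0.538, -0.001). I'll move above it, then descend.

Request:
{"api": "carry_out", "payload": {
  "rows": [
    [-0.005,-0.012,0,0,0,0.01],
    [-0.012,-0.03,0,0,0,0.02],
    [-0.018,-0.044,0,0,0,0.026],
    [-0.0185,-0.048,0,0,0,0.026],
    [-0.0185,-0.048,0,0,0,0.026],
    [-0.0185,-0.048,0,0,0,0.026]
  ]
}}

```text
clock: 6.8
tool_pos: [0.5376, -0.0003, 0.2445]
orientation: [180.0, -0.0, -91.5]
force: [-0.6, -0.5, -1.8]
opening: 0.0238
gripper_force: 30.0
```

Request:
{"api": "carry_out", "payload": {
  "rows": [
    [0,0,0.01,0,0,0],
    [0,0,0.02,0,0,0],
    [0,0,0.03,0,0,0],
    [0,0,0.04,0,0,0],
    [0,0,0.05,0,0,0],
    [0,0,0.055,0,0,0],
    [0,0,0.055,0,0,0]
  ]
}}

```text
clock: 7.68
tool_pos: [0.5378, -0.0002, 0.1892]
orientation: [180.0, -0.0, -91.5]
force: [0.3, -1.5, -1.1]
opening: 0.024
gripper_force: 30.0
```

```bash
python3 -c "
from h import *
im=wsnap('w3');s=viewer.snapshot('scene');t=viewer.snapshot('top')
a=cv2.resize(s[130:240,320:430],(400,400),interpolation=cv2.INTER_CUBIC);b=cv2.resize(im[120:240,260:380],(400,400),interpolation=cv2.INTER_CUBIC)
cv2.imwrite('pics/c3.png',np.hstack([a,b])[:,:,::-1])"
```

```text
[ 5.378e-01 -2.000e-04  1.892e-01] [ 1.7996e+02 -2.0000e-02 -9.1490e+01]
```

View pics/c3.png

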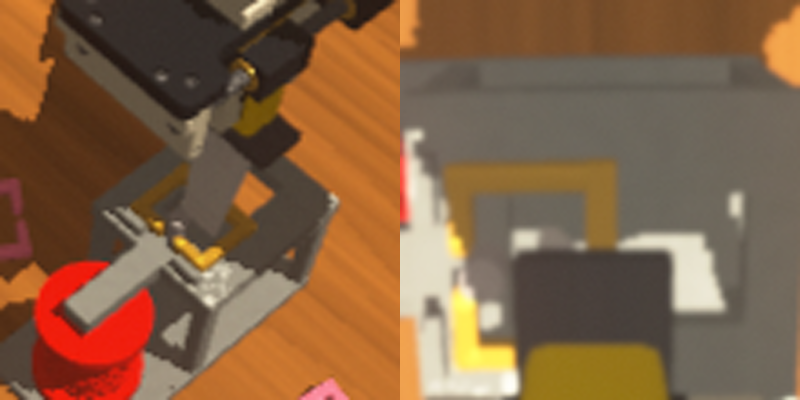

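The left crop shows the blade tip inside the clip, just behind the rod, with the flat face towards the rod at crop (190,230). Driving it down now.

Request:
{"api": "carry_out", "payload": {
  "rows": [
    [0,0,0.007,0,0,0],
    [0,0,0.014,0,0,0],
    [0,0,0.02,0,0,0],
    [0,0,0.026,0,0,0]
  ]
}}

```text
clock: 8.32
tool_pos: [0.5389, -0.0001, 0.164]
orientation: [-179.9, -0.0, -91.5]
force: [2.4, -0.1, -0.4]
opening: 0.0239
gripper_force: 30.0
```

Request:
{"api": "carry_out", "payload": {
  "rows": [
    [0,0,0.005,0,0,0],
    [0,0,0.01,0,0,0],
    [0,0,0.015,0,0,0],
    [0,0,0.02,0,0,0]
  ]
}}

```text
clock: 8.82
tool_pos: [0.5385, -0.0001, 0.1439]
orientation: [-179.9, 0.0, -91.5]
force: [1.7, 0.8, 0.3]
opening: 0.0239
gripper_force: 30.0
```

Request:
{"api": "carry_out", "payload": {
  "rows": [
    [0,0,0.005,0,0,0],
    [0,0,0.01,0,0,0],
    [0,0,0.015,0,0,0],
    [0,0,0.019,0,0,0],
    [0,0,0.019,0,0,0]
  ]
}}

```text
clock: 9.45
tool_pos: [0.5374, -0.0002, 0.1239]
orientation: [179.9, -0.0, -91.5]
force: [-0.4, 0.2, -1.3]
opening: 0.0238
gripper_force: 30.0
```

Request:
{"api": "carry_out", "payload": {
  "rows": [
    [0,0.002,0,0,0,0],
    [0,0.004,0,0,0,0],
    [0,0.006,0,0,0,0],
    [0,0.008,0,0,0,0],
    [0,0.01,0,0,0,0],
    [0,0.012,0,0,0,0],
    [0,0.013,0,0,0,0],
    [0,0.013,0,0,0,0]
  ]
}}

```text
clock: 10.45
tool_pos: [0.5249, 0.0002, 0.1246]
orientation: [180.0, 0.0, -91.5]
force: [0.2, -0.2, -1.3]
opening: 0.0239
gripper_force: 30.0
```

```bash
python3 -c "
from h import *
im=wsnap('w4');s=viewer.snapshot('scene')
a=cv2.resize(s[130:240,320:430],(400,400),interpolation=cv2.INTER_CUBIC);b=cv2.resize(im[120:240,260:380],(400,400),interpolation=cv2.INTER_CUBIC)
cv2.imwrite('pics/c4.png',np.hstack([a,b])[:,:,::-1])"
```

```text
[5.249e-01 2.000e-04 1.246e-01] [179.99   0.   -91.49]
```

View pics/c4.png

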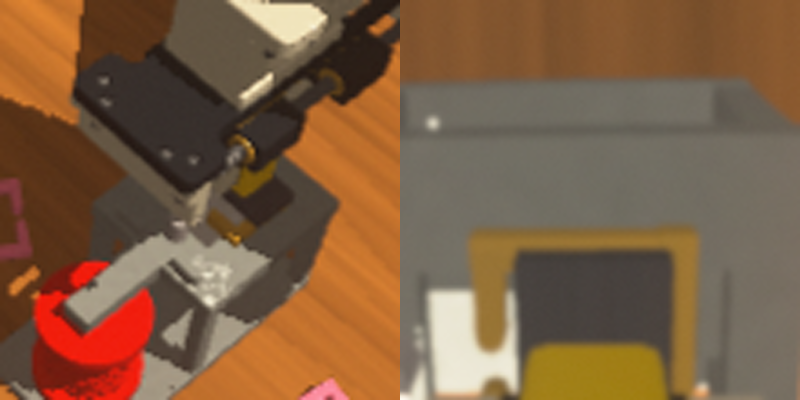

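The crop shows the clip well off the rod, flat on the plate around the blade. I'll ease off 2 mm and lift straight up.

Request:
{"api": "carry_out", "payload": {
  "rows": [
    [0,-0.001,-0.001,0,0,0],
    [0,-0.002,-0.005,0,0,0],
    [0,-0.002,-0.012,0,0,0],
    [0,-0.002,-0.022,0,0,0],
    [0,-0.002,-0.034,0,0,0],
    [0,-0.002,-0.048,0,0,0],
    [0,-0.002,-0.065,0,0,0],
    [0,-0.002,-0.085,0,0,0]
  ]
}}

```text
clock: 11.55
tool_pos: [0.5269, 0.0001, 0.2108]
orientation: [-180.0, 0.0, -91.5]
force: [-0.2, 1.0, -2.7]
opening: 0.0241
gripper_force: 30.0
```

Request:
{"api": "carry_out", "payload": {
  "rows": [
    [0,0,-0.02,0,0,0],
    [0,0,-0.035,0,0,0],
    [0,0,-0.038,0,0,0],
    [0,0,-0.038,0,0,-0.026],
    [0,0,-0.038,0,0,-0.026]
  ]
}}

```text
clock: 12.18
tool_pos: [0.5265, 0.0001, 0.2467]
orientation: [179.9, -0.0, -90.0]
force: [0.2, -0.3, -1.6]
opening: 0.0237
gripper_force: 30.0
```

Request:
{"api": "carry_out", "payload": {
  "rows": [
    [0.015,-0.005,0,0,0,0],
    [0.045,-0.014,0,0,0,0],
    [0.085,-0.025,0,0,0,0],
    [0.13,-0.038,0,0,0,0],
    [0.175,-0.051,0,0,0,0],
    [0.21,-0.062,0,0,0,0],
    [0.23,-0.068,0,0,0,0],
    [0.2385,-0.0705,0,0,0,0]
  ]
}}

```text
clock: 13.18
tool_pos: [0.5973, -0.2396, 0.2467]
orientation: [179.9, 0.0, -90.1]
force: [-0.3, 0.5, -1.1]
opening: 0.0239
gripper_force: 30.0
```

Request:
{"api": "carry_out", "payload": {
  "rows": [
    [0,0,0,0,0,0],
    [0,0,0,0,0,0]
  ]
}}

```text
clock: 13.42
tool_pos: [0.5973, -0.2374, 0.2478]
orientation: [-180.0, 0.0, -89.9]
force: [0.1, -0.0, -1.2]
opening: 0.0239
gripper_force: 30.0
```

Run:
```python
from h import *
t=viewer.snapshot("top");s=viewer.snapshot("scene")
h=cv2.cvtColor(t,cv2.COLOR_RGB2HSV);k=cv2.inRange(h,(15,120,120),(25,255,255))
def rect(k,z):
    w=np.array([plane("top",p,z)[:2] for p in cv2.findNonZero(k)[:,0]],np.float32);return cv2.minAreaRect(w)
a=k.copy();a[:225]=0;a[275:]=0;a[:,:262]=0;a[:,312:]=0;print("red clip",rect(a,.098),"was .5524,-.0010")
h0=cv2.cvtColor(np.load("top0.npy"),cv2.COLOR_RGB2HSV);k0=cv2.inRange(h0,(15,120,120),(25,255,255))
for q in(k0,k):
    b=q.copy();b[:225]=0;b[275:]=0;b[:,:150]=0;b[:,200:]=0;print("blue",rect(b,.098))
cv2.imwrite("pics/f.png",np.hstack([cv2.resize(t[190:290,240:340],(400,400)),cv2.resize(s[80:200,245:410],(400,400))])[:,:,::-1])
print(telemetry.get_obs()["tool_pos"])
```

```text
Traceback (most recent call last):
TypeError: 'NoneType' object is not subscriptable
```

The stand is hidden or in shadow from this pose, so I'll check the clip after releasing. Lowering the wedge into the rack.

Request:
{"api": "carry_out", "payload": {
  "rows": [
    [0,0,0.02,0,0,0],
    [0,0,0.045,0,0,0],
    [0,0,0.07,0,0,0],
    [0,0,0.095,0,0,0],
    [0,0,0.113,0,0,0],
    [0,0,0.122,0,0,0],
    [0,0,0.126,0,0,0],
    [0,0,0.126,0,0,0]
  ]
}}

```text
clock: 14.52
tool_pos: [0.5977, -0.2384, 0.122]
orientation: [-180.0, -0.0, -90.0]
force: [0.3, -1.1, -1.6]
opening: 0.0239
gripper_force: 30.0
```

Still 1–2 mm above seating (force unchanged), so I'll settle it, then open.

Request:
{"api": "carry_out", "payload": {
  "rows": [
    [0,0,0.0015,0,0,0],
    [0,0,0.0015,0,0,0],
    [0,0,0.0015,0,0,0]
  ]
}}

```text
clock: 14.9
tool_pos: [0.5976, -0.2384, 0.1203]
orientation: [-180.0, -0.0, -90.0]
force: [-0.3, -0.0, -1.9]
opening: 0.0241
gripper_force: 30.0
```

Request:
{"api": "carry_out", "payload": {
  "rows": [
    [0,0,0,0,0,0],
    [0,0,0,0,0,0],
    [0,0,0,0,0,0],
    [0,0,0,0,0,0],
    [0,0,0,0,0,0],
    [0,0,0,0,0,0],
    [0,0,0,0,0,0],
    [0,0,0,0,0,0]
  ],
  "grip": 1
}}

```text
clock: 15.9
tool_pos: [0.5974, -0.2383, 0.12]
orientation: [180.0, -0.0, -90.0]
force: [0.4, 0.0, -0.3]
opening: 0.0872
gripper_force: 0.0
```

Request:
{"api": "carry_out", "payload": {
  "rows": [
    [0,0,-0.01,0,0,0],
    [0,0,-0.03,0,0,0],
    [0,0,-0.06,0,0,0],
    [0,0,-0.1,0,0,0],
    [0,0,-0.14,0,0,0],
    [0.04,0,-0.17,0,0,0],
    [0.09,0.03,-0.17,0,0,0],
    [0.14,0.06,-0.17,0,0,0]
  ]
}}

```text
clock: 16.9
tool_pos: [0.537, -0.3794, 0.2913]
orientation: [-179.9, -0.0, -89.9]
force: [0.4, 0.7, 1.0]
opening: 0.0876
gripper_force: 0.0
```

Request:
{"api": "carry_out", "payload": {
  "rows": [
    [0.05,0.05,0,0,0,0],
    [0.1,0.1,0,0,0,0],
    [0.15,0.14,0,0,0,0],
    [0.18,0.16,0,0,0,0],
    [0.18,0.16,0,0,0,0]
  ]
}}

```text
clock: 17.52
tool_pos: [0.3746, -0.561, 0.2904]
orientation: [180.0, -0.0, -90.3]
force: [-0.3, 1.4, -0.8]
opening: 0.088
gripper_force: 0.0
```

Run:
```python
from h import *
t=viewer.snapshot("top");s=viewer.snapshot("scene")
cv2.imwrite("pics/f.png",np.vstack([cv2.resize(t[150:300,140:440],(600,300),interpolation=cv2.INTER_CUBIC),cv2.resize(s[70:220,240:540],(600,300),interpolation=cv2.INTER_CUBIC)])[:,:,::-1])
def rect(im,x0,x1,n):
    h=cv2.cvtColor(im,cv2.COLOR_RGB2HSV);k=cv2.inRange(h,(13,110,90),(27,255,255));m=0*k;m[225:272,x0:x1]=k[225:272,x0:x1]
    p=cv2.findNonZero(m)
    print(n,None if p is None else cv2.minAreaRect(np.array([plane("top",q,.098)[:2] for q in p[:,0]],np.float32)))
z=np.load("top0.npy")
for im in(z,t):rect(im,268,306,"red");rect(im,150,200,"blue")
for im in(z,t):
    h=cv2.cvtColor(im,cv2.COLOR_RGB2HSV);k=cv2.inRange(h,(20,170,50),(33,255,255))[200:240,385:425];print("handle",np.array(np.nonzero(k)).mean(1),k.sum()/255)
print(telemetry.get_obs()["tool_pos"])
```

```text
red ((0.5568786859512329, 0.005985364317893982), (0.07093756645917892, 0.054690856486558914), 88.50530242919922)
blue ((0.5464556217193604, 0.24631643295288086), (0.07127764075994492, 0.07953536510467529), 6.601221084594727)
red ((0.5448961853981018, 0.0024788379669189453), (0.092410147190094, 0.06066049262881279), 10.523926734924316)
blue ((0.5464556217193604, 0.24631643295288086), (0.07127764075994492, 0.07953536510467529), 6.601221084594727)
handle [20.87581699 19.47712418] 306.0
handle [20.02990033 19.3986711 ] 301.0
[ 0.37683492 -0.55878223  0.29043924]
```

View pics/f.png

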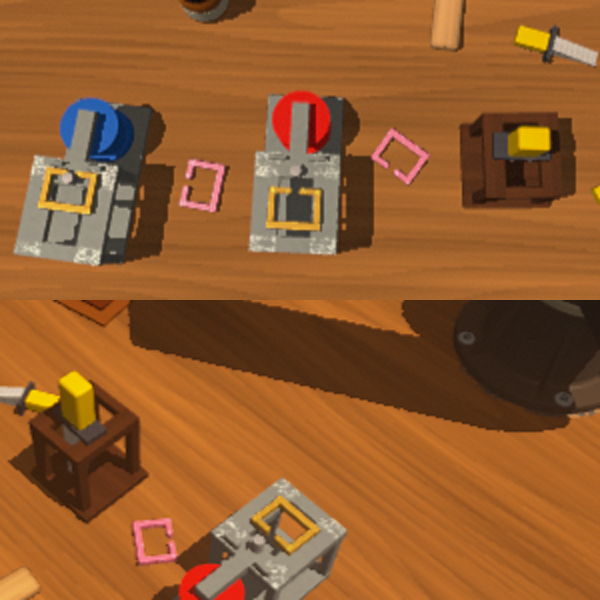

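The final picture shows the red clip flat on the plate, clear of the rod: its lips are at crop row 188 and the rod at row 171, about 20 mm or more of travel. The blue clip hasn't moved, and the wedge is upright in its rack, released.

```bash
python3 -c "
from plant import workorder
print(workorder.close_job())"
```

```text
the job is handed in; nothing more can be done
None
```

The job is handed in, with no verdict returned: the last picture shows the red reel's clip off the rod and flat on its stand, the blue clip unmoved, and the wedge released upright in its rack.

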